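Push the stuck soap block out of its caddy pocket

TASK

The block of dish soap has dried fast in the round pocket of the lime caddy. Ease the caddy's push-up rod by its white tab to the top of its travel so that the block comes up out of the pocket, lift the block out and set it down flat on the slatted bamboo rack to dry without dropping it, then push the tab fully back down. Leave the scouring tin, the spray bottle and the dish brush where they are.

Things in the scene. Friction and masses are not known exactly. Their poses are not given: they have to be found in the camera images.
- caddy: Lime plastic caddy, fixed to the shelf. Origin: underside, on the vertical axis of the soap pocket; z up, -x its front, y its width (120 mm). Flat deck (x -55 to 55 mm), top at z = 86 mm; in its middle the round pocket, 64 mm wide, 38 mm deep (floor at z = 48 mm), with an 18 mm drain hole. Behind (x 55 to 145 mm) an open bin, rim 3 mm below the deck.
- tab (a point): Middle of the white finger tab of the push-up rod: a level bar 52 mm long (caddy x), 20 mm wide (y), 14 mm thick, in front of the caddy, 37 mm off its front wall; with the rod down 32 mm below the deck, 47 mm free under it. Pinch its long sides from above. Axes as the caddy's. A cranked steel rod joins it to a 14 mm pin under the drain hole; they rise together.
- rod (a joint): Height of the push-up rod, m: 0 fully down (pin just below the pocket floor), 0.028 at the top stop. Slides straight up; a stiff guide (about 3.5 N) makes it stay wherever it is left, also with the soap on it. With the soap stuck, lifting takes about 8 to 14 N on the tab until the block has come up some 15 mm.
- soap_center (a point): Centre (half-way up) of the hard cream-coloured block of dish soap: a disc 60 mm in diameter and 34 mm tall, about 0.1 kg, z along its axis. At the start it sits on the pocket floor, its top 4 mm below the deck, gripped by two sprung ribs low in the pocket. With the rod at the top it stands about 23 mm out of the deck, loose, on the pin.
- rack_top (a point): Centre of the top face of the slatted bamboo rack, which stands loose on the shelf: 150 mm (its x) by 110 mm (its y), 26 mm high, four slats along x with 10 mm gaps; z up.
- tin_center (a point): Bystander: centre of the stainless scouring tin with twist cap, 69 mm diameter, 106 mm tall, standing.
- sprayer_center (a point): Bystander: point on the axis, 90 mm up, of the empty trigger spray bottle, 72 mm diameter, 231 mm tall, standing; its head reaches 66 mm from the axis.
- brush_mid (a point): Bystander: about the middle of the wooden-handled dish brush lying on the shelf, 228 mm long, handle along its x, round bristle head (50 mm) at +x.
Not all that is in view belongs to the job. Of the things that look like the part that bears soap_center, the smallest one is meant.

How it is judged (in metres and radians):
On the way, in this order (a step that is already met when the one before it is completed fails the run):
1. the rod is up at least 24 mm and the soap block stands raised on it in the pocket (value of joint rod above 0.024 m and z of soap_center in the frame of caddy between 0.085 and 0.1 m and horizontal distance between soap_center and caddy below 0.008 m), for 0.2 s.
2. the soap block lies flat on the rack, let go (x of soap_center in the frame of rack_top between -0.05 and 0.05 m and y of soap_center in the frame of rack_top between -0.03 and 0.03 m and z of soap_center in the frame of rack_top below 0.021 m and angle between soap_center's own z axis and vertical below 0.12 rad and contact force between the fingers and soap below 0.1 N), for 0.2 s.
At the end, for the whole second after the job is handed in: The push-up rod is back down (within 3 mm of its lower stop); the soap block lies flat on the rack, right way up (within 0.12 rad), its centre within 50 mm (rack x) and 30 mm (rack y) of the rack's centre, at rest; the rack stands level (value of joint rod below 0.003 m and x of soap_center in the frame of rack_top between -0.05 and 0.05 m and y of soap_center in the frame of rack_top between -0.03 and 0.03 m and z of soap_center in the frame of rack_top between 0.013 and 0.021 m and angle between soap_center's own z axis and vertical below 0.12 rad and angle between rack_top's own z axis and vertical below 0.08 rad and linear speed of soap below 0.02 m/s); the robot touches nothing.
It fails at once if the soap block is dropped or flung: it moves faster than 0.5 m/s with no finger on it (linear speed of soap above 0.5 m/s and contact force between the fingers and soap below 0.05 N).
It fails at once if the soap block comes down on the shelf (height (world z) of soap_center below 0.056 m).
It fails at once if the scouring tin is moved more than 30 mm or tipped (distance of tin_center from where it was at the start of the episode above 0.03 m or angle between tin_center's own z axis and vertical above 0.4 rad).
It fails at once if the spray bottle is moved more than 30 mm or tipped (distance of sprayer_center from where it was at the start of the episode above 0.03 m or angle between sprayer_center's own z axis and vertical above 0.4 rad).
It fails at once if the dish brush is moved more than 30 mm (distance of brush_mid from where it was at the start of the episode above 0.03 m).
It also fails if it takes over 58 s, if anything falls off the work surface, if the arm or the gripper's body presses on something with over 40 N, if the wrist force passes 120 N, or if a joint passes its speed limit or range.

ROBOT

A 6-joint arm with a two-finger parallel gripper is mounted at the origin on the work surface. World frame = base frame: x ahead of the robot, y to its left, z up, the work surface at z = 0. Lengths are in mm, angles in rad, forces in N, time in s.
With the tool pointing down it reaches from about 350 to 875 mm from the base axis. Payload 4.2 kg.
Tool frame: the origin (TCP) lies midway between the tips of the shut fingers; the grasp point (between the pads) lies 19 mm behind it; z points along the fingers, y is the direction in which the jaws open and shut (so a half turn about z gives the same grasp; the last joint's range is limited). The gripper opens to 85 mm and grips with 20 to 120 N. Pads are 22 mm wide; open, the fingers measure 114 mm over their backs; the gripper's body (76 mm by 85 mm) begins 54 mm behind the grasp point. The pads swing forward as they close: fully open they stand 13 mm farther back than shut.
Start: joints at [1.446, 0.385, 0.008, 0, -1.194, -0.259], TCP at [233.996, 579.521, 209.212] pointing down, gripper open.
Joint ranges: [-3.14, 3.14], [-1.21, 2.06], [-1.07, 1.41], [-3.16, 2.05], [-2.99, -0.16], [-3.1, 3.1]. Speed limits (rad/s): [2.79, 2.79, 3.14, 3.14, 3.14, 3.14].

INTERFACE

Orientations are given as a unit quaternion [x, y, z, w].
In Python, from bench import read_state, get_image, job_done, search_frame, regions_of gives the robot as it stands.
- The arm moves only by the tool servo_tool, never from a script. Its arguments are lists of equal length, an entry for each row: "turn": the turn, a rotation vector about the world's x, y, z in rad, a list of three; "dp": the shift along the world's x, y, z in m, a list of three; "fingers": the finger opening in m, from 0 to 0.0854. In form: {"turn": [[rx, ry, rz], ...], "dp": [[tx, ty, tz], ...], "fingers": [fingers, ...]}. A call has exactly 5 rows; each row shifts and turns the pose as measured when the row begins; what a row does not reach is not made up. A row lasts 1/8 s, in which the tool goes at most 62.5 mm and 10.7 degrees, less where a joint would pass 70% of its speed; a pose out of reach is approached as far as the arm can. A call is refused whole if a number of a shift passes 0.0625 or a number of a turn 0.188, either way. A call with a gripper value outside its range is refused whole. The fingers move at their own pace and stop on an object; the grip force is fixed at half the most. Time passes only in rows, so rows that do not move let the fingers close, or fill a call up. It gives the time, the measured TCP pose, the force and the opening at its end, in the units of the state.
- read_state(): the state, without advancing time (a new reading comes with each control period).
- get_image(name): name is "side" or "top" or "wrist"; returns a dict with "img" (480x640x3 uint8, red, green, blue), "vfov" (degrees; the focal length in pixels is half the picture's height over the tangent of half this angle, whatever the lens; pixels are square), "cx", "cy" (the principal point, pixels), "world_from_camera" (4x4, takes a point from camera to world coordinates); the wrist camera has in their place "mount" (4x4, takes a point from camera to tool coordinates, whose origin is the TCP and whose axes are the flange's). Camera axes: x right, y down, z forward; pixel columns grow to the right and rows downward; lengths in mm; the calibration is good to about 2 mm. A picture is of the moment at which its call begins: read the wrist's pose just before it. There is no depth.
- job_done(): hands the job in, once; it reports no verdict.
Trained networks look in the newest picture that a camera, given by its name, has taken for a name from the list of things; names that differ only in an ending like _2 or _b are one class to them, and where a whole thing is asked for, a point or a joint stands for the part that bears it (a point fixed in the world has none). Each returns a list of dicts, best first, with "score" (0 to 1); they miss things now and then, are a little off and sometimes report something else, mostly with a low value. They report only what shows in the picture. A call takes as long as a camera call. They do not tell look-alikes from the thing itself.
- search_frame(query, camera): "box" ([left, top, width, height] in pixels, round what is visible of it).
- regions_of(query, camera): "region" (480x640 bool, what is visible of it) and "box" ([left, top, width, height] in pixels, round what is visible of it).
The state is a dict: "clock": time; "joints": joint angles; "joint_vel": joint speeds; "joint_efforts": joint torques, N m; "position": TCP position; "ee_rot": TCP orientation; "contact_force": force on the tool from outside, world axes, zero at the start; "wrist_torque": the same for the moment, N m; "gripper_width": finger opening in mm.
Only numpy, scipy, OpenCV 4.12 (cv2) and the standard library are available. Lean on these libraries where they do the work, as an engineer would, in place of code of your own. Each camera call takes 0.05 s, during which the arm holds its last target. There are 200 camera calls.

## Working session

There is one attempt and no reset: what is moved stays moved. The work goes in short steps, Python scripts to look and compute and a tool call to move; the robot and the scene stay as the last step left them, time stands still between calls to the robot, and variables do not carry over. Pictures are saved under pics/ and viewed, about 8 in all and at most 12, crops included, and the job is handed in when it is done.

Besides the shell and the picture viewer there is one more tool, called after "Emit:" by a JSON object that holds its "fn" and its "kwargs", one argument or row to a line. servo_tool: Moves the arm, as the interface text tells. Its arguments: {"type":"object","properties":{"turn":{"type":"array","items":{"type":"array","items":{"type":"number"}}},"dp":{"type":"array","items":{"type":"array","items":{"type":"number"}}},"fingers":{"type":"array","items":{"type":"number"}}},"required":["turn","dp","fingers"]}

```bash
mkdir -p pics; cat > h.py <<'E'
import numpy as np, cv2
from bench import *
def cam(name):
    s=read_state(); d=get_image(name)
    if 'world_from_camera' in d: T=np.array(d['world_from_camera'])
    else:
        from scipy.spatial.transform import Rotation as R
        W=np.eye(4); W[:3,:3]=R.from_quat(s['ee_rot']).as_matrix(); W[:3,3]=s['position']
        T=W@np.array(d['mount'])
    f=240/np.tan(np.radians(d['vfov'])/2)
    return d['img'],(T,f,d['cx'],d['cy'])
def ray(c,u,v):
    T,f,cx,cy=c; r=T[:3,:3]@np.array([(u-cx)/f,(v-cy)/f,1]); return T[:3,3],r/np.linalg.norm(r)
def atz(c,u,v,z):
    o,r=ray(c,u,v); return o+r*(z-o[2])/r[2]
def proj(c,p):
    T,f,cx,cy=c; q=T[:3,:3].T@(np.array(p,float)-T[:3,3]); return np.array([cx+f*q[0]/q[2],cy+f*q[1]/q[2]])
def tri(*cr):
    A=0;b=0
    for c,u,v in cr:
        o,r=ray(c,u,v); P=np.eye(3)-np.outer(r,r); A=A+P; b=b+P@o
    p=np.linalg.solve(A,b); return p,[np.linalg.norm((np.eye(3)-np.outer(r,r))@(p-o)) for o,r in [ray(*x) for x in cr]]
def save(n,im): cv2.imwrite('pics/'+n+'.png',cv2.cvtColor(im,cv2.COLOR_RGB2BGR))
E
python3 - <<'E'
from h import *
print(read_state())
for n in ['top','side']:
    im,c=cam(n); save(n+'0',im); print(n,c[0].round(2).tolist(),c[1:])
    for q in ['caddy','tab','soap_center','rack_top','tin_center','sprayer_center','brush_mid']:
        print(q,[(np.round(b['box']).tolist(),round(b['score'],2)) for b in search_frame(q,n)])
E
```

```text
{'clock': 0.0, 'joints': array([ 1.44556274e+00,  3.85569855e-01,  6.60116343e-03, -5.14431841e-04,
       -1.19398904e+00, -2.58571492e-01]), 'joint_vel': array([ 0.00022551, -0.00058815, -0.00024695,  0.00115464, -0.00015646,
       -0.00035532]), 'joint_efforts': array([ 1.10946810e-03, -3.92283905e+01,  1.88398468e+01,  4.18609142e+00,
       -4.64784389e-03, -8.67514807e-07]), 'position': array([233.79053395, 578.93389669, 208.10166658]), 'ee_rot': array([ 9.81624441e-01, -1.90819895e-01, -1.66541370e-04,  1.09422646e-03]), 'contact_force': array([ 1.29869933, -0.30404273,  0.43393285]), 'wrist_torque': array([ 0.01705815,  0.00863895, -0.01665084]), 'gripper_width': 85.58891556041651}
top [[-0.01, -0.99, 0.15, 306.37], [-1.0, 0.01, 0.01, -9.96], [-0.01, -0.15, -0.99, 1322.73], [0.0, 0.0, 0.0, 1.0]] (np.float64(487.69397628093424), 328.225161718656, 241.91967910614053)
caddy [([210.0, 150.0, 71.0, 105.0], 0.84)]
tab [([220.0, 232.0, 14.0, 23.0], 0.7)]
soap_center [([223.0, 316.0, 32.0, 30.0], 0.81), ([176.0, 305.0, 36.0, 30.0], 0.73), ([226.0, 198.0, 23.0, 25.0], 0.71)]
rack_top [([381.0, 164.0, 62.0, 67.0], 0.9)]
tin_center [([466.0, 170.0, 38.0, 36.0], 0.93)]
sprayer_center [([119.0, 172.0, 75.0, 42.0], 0.65)]
brush_mid []
side [[0.88, -0.32, 0.36, 40.75], [-0.48, -0.59, 0.65, -798.81], [0.0, -0.74, -0.67, 894.37], [0.0, 0.0, 0.0, 1.0]] (np.float64(554.7135673198782), 316.94381859571394, 244.7694912110576)
caddy [([259.0, 146.0, 106.0, 61.0], 0.75)]
tab [([260.0, 171.0, 26.0, 19.0], 0.77)]
soap_center [([178.0, 208.0, 32.0, 36.0], 0.78), ([170.0, 183.0, 30.0, 31.0], 0.75), ([295.0, 157.0, 22.0, 14.0], 0.69)]
rack_top [([387.0, 259.0, 75.0, 69.0], 0.79)]
tin_center [([474.0, 306.0, 49.0, 66.0], 0.78)]
sprayer_center [([264.0, 69.0, 34.0, 88.0], 0.86)]
brush_mid [([275.0, 220.0, 95.0, 53.0], 0.85)]
```

```bash
python3 - <<'E'
import cv2
t=cv2.imread('pics/top0.png')[130:360,100:520]; s=cv2.imread('pics/side0.png')[50:390,150:550]
cv2.imwrite('pics/t0c.png',cv2.resize(t,None,fx=1.9,fy=1.9,interpolation=3)); cv2.imwrite('pics/s0c.png',cv2.resize(s,None,fx=1.75,fy=1.75,interpolation=3))
E
```

```text
(no output)
```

View pics/t0c.png

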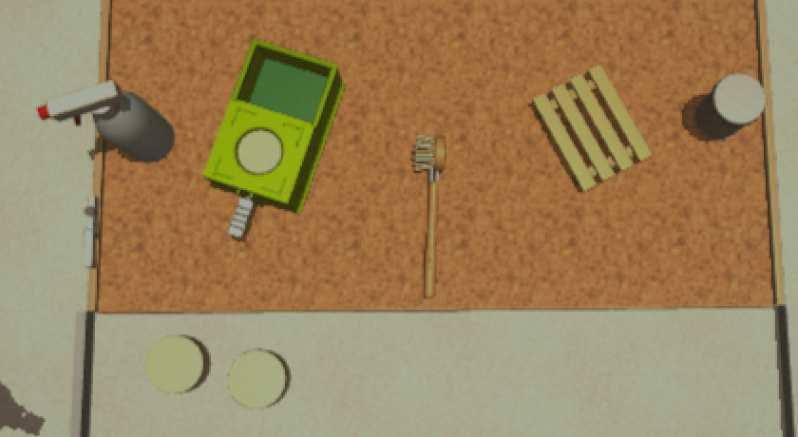

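View pics/s0c.png

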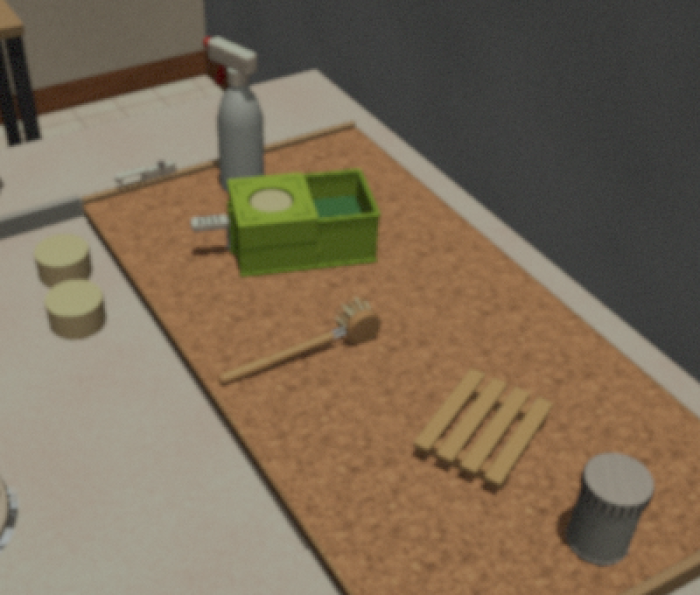

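The top view (full-frame pixels) shows three soap look-alikes. Two discs at (193,321) and (237,331) lie loose off the shelf. The third is at (235,210) in the lime caddy's pocket; it is the smallest and the one the task describes. The side view agrees, with that one at (306,164) and the others at (185,198) and (194,226).

```bash
python3 - <<'E'
from h import *
C={};G={}
for n in ['top','side']:
    im,C[n]=cam(n)
    for q in ['caddy','tab','soap_center','rack_top','tin_center','sprayer_center','brush_mid']:
        G[n,q]=regions_of(q,n)
def cen(m):
    ys,xs=np.nonzero(m); return xs.mean(),ys.mean()
def pick(n,q,xy):
    L=[g['region'] for g in G[n,q]]; 
    return min(L,key=lambda m:np.hypot(*(np.array(cen(m))-xy))) if L else None
for q,a,b in [('soap_center',(235,210),(306,164)),('tab',(227,243),(273,180)),('rack_top',(412,197),(424,293)),('tin_center',(485,188),(498,339)),('brush_mid',(327,230),(322,246))]:
    A=pick('top',q,a);B=pick('side',q,b)
    if A is None or B is None: print(q,'none');continue
    ca,cb=cen(A),cen(B); p,e=tri((C['top'],*ca),(C['side'],*cb)); print(q,np.round(ca+cb,1),p.round(1),np.round(e,1))
    if q in('tab','rack_top'):
        ys,xs=np.nonzero(A); P=np.array([atz(C['top'],x,y,p[2])[:2] for x,y in zip(xs,ys)],np.float32)
        r=cv2.minAreaRect(P); print('  rect',r)
for i in G['top','soap_center']:
    m=i['region'];print('soaps',cen(m),m.sum())
A=pick('top','caddy',(245,200)); ys,xs=np.nonzero(A)
P=np.array([atz(C['top'],x,y,100)[:2] for x,y in zip(xs,ys)],np.float32); print('caddy',cv2.minAreaRect(P))
# corners of the caddy deck etc.
E
```

```text
soap_center [236.6 209.5 304.  164.6] [575.6 230.7 113.2] [1.2 1.2]
tab [226.9 243.8 269.8 177.5] [492.8 259.6  84. ] [0.8 0.8]
  rect ((493.9210510253906, 259.19482421875), (21.36077880859375, 53.82561111450195), 69.32760620117188)
rack_top [411.3 196.9 425.5 294.3] [ 619.1 -224.1   48.1] [1.5 1.5]
  rect ((622.5117797851562, -223.9031982421875), (154.64598083496094, 117.072998046875), 26.471298217773438)
tin_center [484.1 185.5 497.  339.8] [ 636.5 -406.    90.8] [2. 2.]
brush_mid [326.6 236.8 330.3 243.8] [516.6   1.9  53. ] [2.9 2.9]
soaps (np.float64(193.80165289256198), np.float64(321.159386068477)) 847
soaps (np.float64(236.56521739130434), np.float64(209.51487414187642)) 437
soaps (np.float64(235.99747793190417), np.float64(328.77931904161414)) 793
caddy ((592.6703491210938, 219.64971923828125), (145.07215881347656, 267.7966003417969), 71.69556427001953)
```

Emit:
{"fn": "servo_tool", "kwargs": {
  "dp": [
    [0.037,-0.045,0.002],
    [0.037,-0.045,0.002],
    [0.037,-0.045,0.002],
    [0.037,-0.045,0.002],
    [0.037,-0.045,0.002]
  ],
  "turn": [
    [0,0,0],
    [0,0,0],
    [0,0,0],
    [0,0,0],
    [0,0,0]
  ],
  "fingers": [0.06,0.05,0.045,0.045,0.045]
}}

```text
clock: 2.22
position: [421.1, 351.2, 219.0]
ee_rot: [0.982, -0.187, 0.001, -0.001]
contact_force: [0.3, 1.2, 0.7]
gripper_width: 45.4
```

```bash
python3 - <<'E'
from h import *
im,c=cam('wrist'); save('w1',im)
d=get_image('wrist'); print(np.array(d['mount']).round(3).tolist(),c[1:])
for p in [[575,230,112],[493,259,84]]: print(proj(c,p))
for q in ['tab','soap_center']: print(q,[(np.round(b['box']).tolist(),round(b['score'],2)) for b in search_frame(q,'wrist')])
E
```

```text
[[0.0, -0.946, -0.323, 83.194], [1.0, 0.001, -0.001, 0.259], [0.001, -0.323, 0.946, -164.464], [0.0, 0.0, 0.0, 1.0]] (np.float64(364.00123250678297), 324.4193100467562, 232.5630653504609)
[416.59137417 -71.28878318]
[402.61645911  84.32133333]
tab [([382.0, 49.0, 27.0, 83.0], 0.58)]
soap_center [([420.0, 245.0, 86.0, 81.0], 0.89), ([322.0, 262.0, 66.0, 83.0], 0.76)]
```

View pics/w1.png

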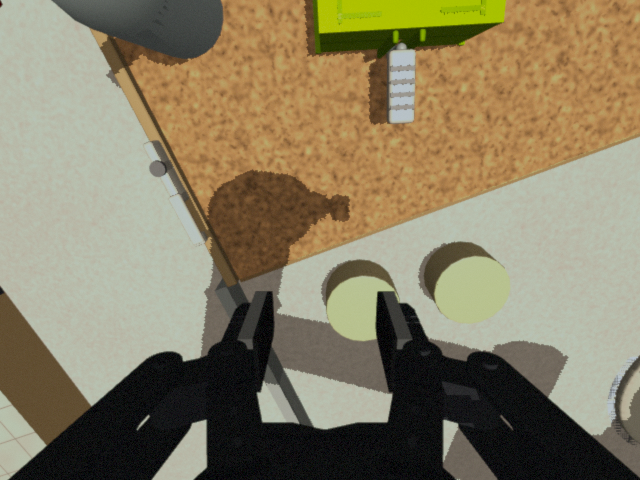

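The wrist view shows the tab at about (401,86), almost parallel to the image columns and where I predicted it. The two loose discs are look-alikes lying off the shelf. Next I'll go above the tab.

Emit:
{"fn": "servo_tool", "kwargs": {
  "dp": [
    [0.03,-0.038,-0.01],
    [0.03,-0.038,-0.01],
    [0.013,-0.016,-0.006],
    [0,0,0],
    [0,0,0]
  ],
  "turn": [
    [0,0,0],
    [0,0,0],
    [0,0,0],
    [0,0,0],
    [0,0,0]
  ],
  "fingers": [0.045,0.045,0.045,0.045,0.045]
}}

```text
clock: 3.05
position: [493.1, 264.4, 192.1]
ee_rot: [0.983, -0.183, 0.001, -0.002]
contact_force: [0.1, -0.5, -0.2]
gripper_width: 45.0
```

```bash
python3 - <<'E'
from h import *
from scipy.spatial.transform import Rotation as R
im,c=cam('wrist'); save('w2',im)
s=read_state(); print(s['position'].round(1), R.from_quat(s['ee_rot']).as_matrix().round(3).tolist())
_,ct=cam('top')
for q,z in [('tab',86),('soap_center',108),('caddy',110)]:
    for g in regions_of(q,'wrist')[:2]:
        ys,xs=np.nonzero(g['region']); m=(xs.mean(),ys.mean())
        P=np.array([atz(c,x,y,z)[:2] for x,y in zip(xs,ys)],np.float32); r=cv2.minAreaRect(P)
        print(q,round(g['score'],2),g['box'],np.round(m,1),atz(c,*m,z).round(1),r)
for p in [[575,230,112],[493,259,84]]: print(proj(c,p))
E
```

```text
[493.  264.5 192.1] [[0.933, -0.359, 0.002], [-0.359, -0.933, 0.003], [0.001, -0.003, -1.0]]
tab 0.56 [315.0, 187.1, 28.4, 69.7] [329.4 220.2] [492.9 260.8  86. ] ((492.67767333984375, 261.1641845703125), (20.988590240478516, 55.711421966552734), 71.0573501586914)
soap_center 0.93 [277.9, 43.6, 93.2, 103.0] [324.   95.8] [578.1 232.3 108. ] ((577.0885620117188, 232.55003356933594), (59.16510772705078, 59.366981506347656), 66.59187316894531)
soap_center 0.77 [273.4, 348.7, 71.1, 81.5] [311.5 388.1] [366.2 325.3 108. ] ((365.28485107421875, 324.33056640625), (62.60137176513672, 82.96459197998047), 60.35049819946289)
caddy 0.95 [217.1, 0.3, 204.5, 252.7] [323.4  96. ] [578.  232.7 110. ] ((553.1959228515625, 240.7171173095703), (123.03719329833984, 163.85365295410156), 71.57382202148438)
caddy 0.32 [580.3, 0.0, 53.6, 218.6] [627.2 106.4] [502.6  54.  110. ] ((499.34613037109375, 54.294822692871094), (149.41722106933594, 32.534019470214844), 2.9283735752105713)
[329.1131124   99.08101623]
[331.43659587 218.51613849]
```

View pics/w2.png

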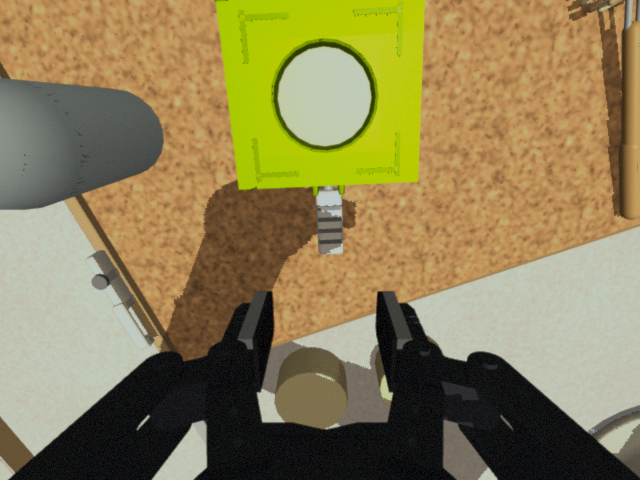

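The deck soap spans about 59.4 mm at z≈108, which confirms it is the 60 mm block. The tab is at (329,220), centred near (491.5,261.5) with yaw −19°, so I'll descend on it.

Emit:
{"fn": "servo_tool", "kwargs": {
  "dp": [
    [-0.001,-0.002,-0.045],
    [-0.0005,-0.001,-0.045],
    [0,0,-0.028],
    [0,0,0],
    [0,0,0]
  ],
  "turn": [
    [0,0,0.02],
    [0,0,0.018],
    [0,0,0],
    [0,0,0],
    [0,0,0]
  ],
  "fingers": [0.05,0.05,0.05,0.05,0.05]
}}

```text
clock: 3.92
position: [492.6, 264.1, 75.0]
ee_rot: [0.987, -0.162, 0.004, -0.005]
contact_force: [0.1, -0.1, 0.6]
gripper_width: 50.2
```

```bash
python3 - <<'E'
from h import *
from scipy.spatial.transform import Rotation as R
im,c=cam('wrist'); save('w3',im)
s=read_state(); M=R.from_quat(s['ee_rot']).as_matrix(); print(s['position'].round(1), np.degrees(np.arctan2(M[1,0],M[0,0])),M[2].round(3),s['contact_force'])
for g in regions_of('tab','wrist')[:1]:
    ys,xs=np.nonzero(g['region']); m=(xs.mean(),ys.mean())
    P=np.array([atz(c,x,y,86)[:2] for x,y in zip(xs,ys)],np.float32); print(np.round(m,1),g['box'],cv2.minAreaRect(P))
E
```

```text
[492.5 264.   75.1] -18.61610450065792 [ 0.005 -0.011 -1.   ] [ 0.50484399 -0.494154   -0.22488608]
[330.8 296.5] [311.4, 250.6, 41.9, 95.4] ((489.3599853515625, 261.9858093261719), (20.51780128479004, 50.52593231201172), 71.45307159423828)
```

View pics/w3.png

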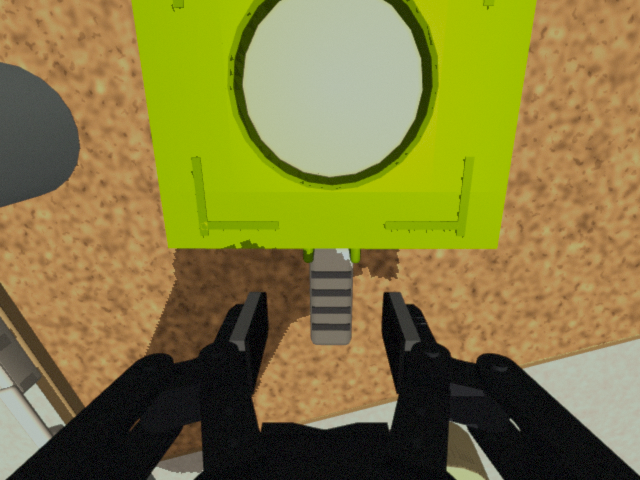

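Emit:
{"fn": "servo_tool", "kwargs": {
  "dp": [
    [-0.002,-0.002,-0.014],
    [0,0,-0.001],
    [0,0,0],
    [0,0,0],
    [0,0,0]
  ],
  "turn": [
    [0,0,0],
    [0,0,0],
    [0,0,0],
    [0,0,0],
    [0,0,0]
  ],
  "fingers": [0.05,0.05,0.01,0.01,0.01]
}}

```text
clock: 4.65
position: [490.9, 261.8, 61.6]
ee_rot: [0.987, -0.162, 0.004, -0.006]
contact_force: [0.6, 0.0, -1.5]
gripper_width: 17.9
```

Emit:
{"fn": "servo_tool", "kwargs": {
  "dp": [
    [0,0,0],
    [0,0,0.002],
    [0,0,0.003],
    [0,0,0.003],
    [0,0,0.003]
  ],
  "turn": [
    [0,0,0],
    [0,0,0],
    [0,0,0],
    [0,0,0],
    [0,0,0]
  ],
  "fingers": [0.01,0.01,0.01,0.01,0.01]
}}

```text
clock: 5.28
position: [490.9, 261.8, 70.0]
ee_rot: [0.987, -0.162, 0.004, -0.006]
contact_force: [2.7, 0.8, -9.1]
gripper_width: 18.0
```

Emit:
{"fn": "servo_tool", "kwargs": {
  "dp": [
    [0,0,0.004],
    [0,0,0.004],
    [0,0,0.004],
    [0,0,0.004],
    [0,0,0.002]
  ],
  "turn": [
    [0,0,0],
    [0,0,0],
    [0,0,0],
    [0,0,0],
    [0,0,0]
  ],
  "fingers": [0.01,0.01,0.01,0.01,0.01]
}}

```text
clock: 5.9
position: [490.9, 261.8, 89.9]
ee_rot: [0.987, -0.162, 0.004, -0.006]
contact_force: [6.8, 0.9, -17.8]
gripper_width: 17.7
```

Emit:
{"fn": "servo_tool", "kwargs": {
  "dp": [
    [0,0,0.001],
    [0,0,0],
    [0,0,0],
    [0,0,0],
    [0,0,0]
  ],
  "turn": [
    [0,0,0],
    [0,0,0],
    [0,0,0],
    [0,0,0],
    [0,0,0]
  ],
  "fingers": [0.01,0.01,0.01,0.01,0.01]
}}

```text
clock: 6.52
position: [490.9, 261.8, 89.7]
ee_rot: [0.987, -0.162, 0.004, -0.006]
contact_force: [2.6, 0.7, -7.3]
gripper_width: 17.8
```

```bash
python3 - <<'E'
from h import *
C={};S={};B={}
ims=[]
for n in ['wrist','top','side']:
    im,C[n]=cam(n); ims.append(im)
    for q in ['soap_center','tab']:
        for g in regions_of(q,n)[:4]:
            ys,xs=np.nonzero(g['region']); print(n,q,round(g['score'],2),np.round(g['box']),round(xs.mean(),1),round(ys.mean(),1))
for p in [[577,232,134.5],[577,232,107.5]]: print([proj(C[n],p).round(1) for n in C])
print(read_state()['position'],read_state()['contact_force'])
save('w4',np.hstack([ims[0][:, 80:560], cv2.resize(ims[2][120:220,240:340],(320,320)).repeat(1,0) if 0 else cv2.resize(ims[2][120:270,230:330],(320,480),interpolation=3)]))
E
```

```text
wrist soap_center 0.96 [418. 431.  50.  49.] 440.9 457.1
wrist soap_center 0.94 [223.   0. 197. 181.] 322.9 82.3
wrist soap_center 0.55 [292. 418.  31.   9.] 307.3 422.2
wrist tab 0.96 [301. 232.  47. 131.] 324.6 299.1
top soap_center 0.95 [176. 306.  35.  31.] 195.4 319.8
top soap_center 0.94 [222. 312.  31.  35.] 236.0 328.4
top soap_center 0.64 [221. 197.  28.  26.] 235.2 207.9
top tab 0.47 [218. 232.  13.  21.] 225.3 244.8
side soap_center 0.76 [290. 147.  26.  22.] 303.4 159.4
side soap_center 0.68 [177. 208.  34.  37.] 192.2 226.0
side soap_center 0.66 [167. 181.  34.  31.] 185.0 197.7
side tab 0.67 [258. 162.  23.  13.] 271.0 167.8
[array([324.3,  79.9]), array([234.2, 207.6]), array([304.6, 156.9])]
[array([325.4,  85.6]), array([236.3, 209.9]), array([304.8, 166. ])]
[490.85964353 261.83548855  89.72997185] [ 2.96430666  0.2189868  -6.10693329]
```

View pics/w4.png

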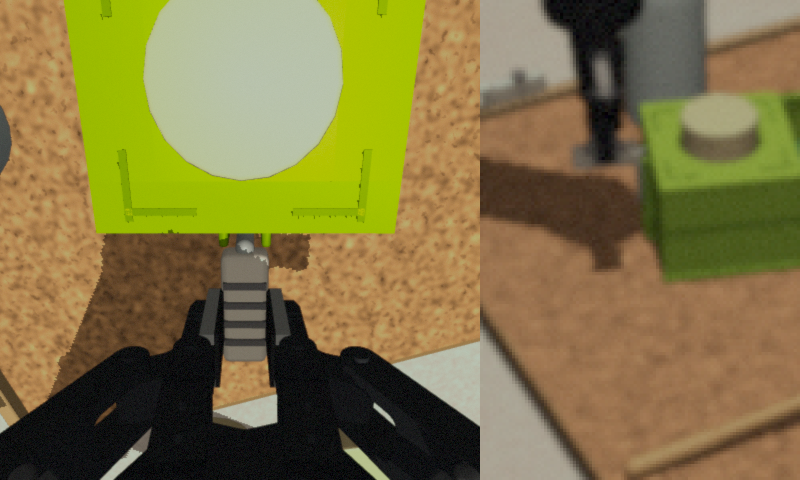

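The block now stands proud of the deck, and the fingers are still closed on the tab. Before grasping the soap close to the deck, I want to know where the fingertips really are, so I'll release the tab and enlarge the fingers.

Emit:
{"fn": "servo_tool", "kwargs": {
  "dp": [
    [0,0,0],
    [0,0,0],
    [0,0,0],
    [0,0,0],
    [0,0,0.02]
  ],
  "turn": [
    [0,0,0],
    [0,0,0],
    [0,0,0],
    [0,0,0],
    [0,0,0]
  ],
  "fingers": [0.03,0.045,0.06,0.06,0.06]
}}

```text
clock: 7.6
position: [490.5, 261.8, 112.0]
ee_rot: [0.987, -0.162, 0.004, -0.006]
contact_force: [0.1, 0.2, 0.1]
gripper_width: 60.0
```

```bash
python3 - <<'E'
from h import *
im,c=cam('wrist'); s=read_state(); print(s['position'],s['gripper_width'],s['contact_force'])
save('w5',cv2.resize(np.clip(im[250:400,210:440].astype(float)*1.8,0,255).astype(np.uint8),None,fx=3.4,fy=3.4,interpolation=3))
E
```

```text
[492.75924088 263.38776115 115.99128432] 59.906486515358914 [0.84250238 0.65949168 1.8464664 ]
```

View pics/w5.png

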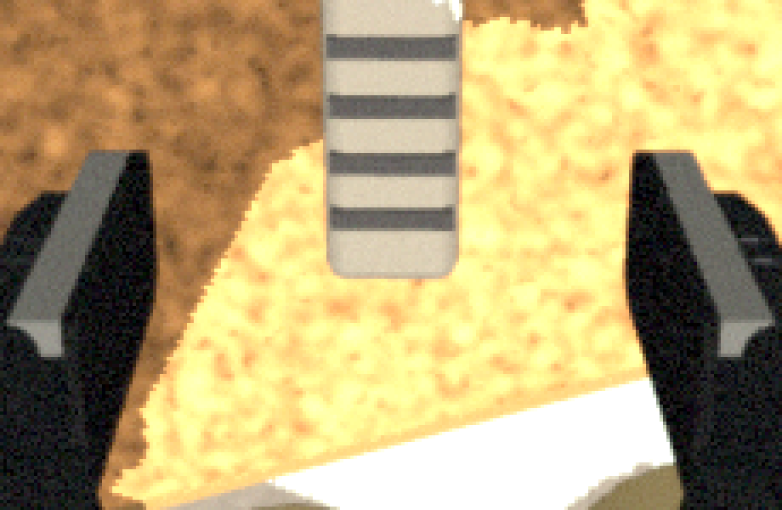

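The tab is released and the fingers are clear of it. In the wrist view the tips look to be well behind the nominal TCP, so I'll approach the soap guardedly and check contact on the way.

Emit:
{"fn": "servo_tool", "kwargs": {
  "dp": [
    [0,0,0.045],
    [0.042,-0.0155,0.005],
    [0.042,-0.0155,0],
    [0,0,0],
    [0,0,0]
  ],
  "turn": [
    [0,0,0],
    [0,0,0],
    [0,0,0],
    [0,0,0],
    [0,0,0]
  ],
  "fingers": [0.0854,0.0854,0.0854,0.0854,0.0854]
}}

```text
clock: 8.28
position: [578.6, 232.3, 168.6]
ee_rot: [0.987, -0.161, 0.008, -0.009]
contact_force: [-0.4, 0.1, 0.1]
gripper_width: 85.2
```

```bash
python3 - <<'E'
from h import *
from scipy.spatial.transform import Rotation as R
im,c=cam('wrist'); s=read_state(); M=R.from_quat(s['ee_rot']).as_matrix(); print(s['position'],s['gripper_width'],M.round(3).tolist())
for g in regions_of('soap_center','wrist')[:2]:
    ys,xs=np.nonzero(g['region']); m=(xs.mean(),ys.mean())
    for z in (130,134.5,139):
        P=np.array([atz(c,x,y,z)[:2] for x,y in zip(xs,ys)],np.float32); print(np.round(m,1),g['box'],z,atz(c,*m,z).round(1),cv2.minAreaRect(P),np.sqrt(4/np.pi*cv2.contourArea(cv2.convexHull(P))))
save('w6',im)
E
```

```text
[578.53345972 232.40106375 168.58998812] 85.39117479933333 [[0.948, -0.317, 0.018], [-0.317, -0.948, 0.016], [0.012, -0.021, -1.0]]
[326.3 255.4] [275.9, 201.5, 98.5, 106.3] 130 [578.4 232.  130. ] ((577.0517578125, 233.48599243164062), (67.9435043334961, 60.868507385253906), 4.2434821128845215) 64.34790384243868
[326.3 255.4] [275.9, 201.5, 98.5, 106.3] 134.5 [580.  231.4 134.5] ((578.7577514648438, 232.81509399414062), (66.4449462890625, 59.52597427368164), 4.24338960647583) 62.928615469307545
[326.3 255.4] [275.9, 201.5, 98.5, 106.3] 139 [581.7 230.8 139. ] ((580.4638061523438, 232.1441650390625), (64.94638061523438, 58.18341064453125), 4.243374824523926) 61.50932680942913
[407.  428.9] [386.5, 420.9, 40.9, 25.4] 130 [434.7 219.3 130. ] ((435.6983337402344, 220.06338500976562), (29.569883346557617, 16.513057708740234), 46.00985336303711) 22.58850105725289
[407.  428.9] [386.5, 420.9, 40.9, 25.4] 134.5 [439.5 218.9 134.5] ((440.5221252441406, 219.6885528564453), (28.917678833007812, 16.148820877075195), 46.00981521606445) 22.090273117963623
[407.  428.9] [386.5, 420.9, 40.9, 25.4] 139 [444.4 218.6 139. ] ((445.34600830078125, 219.313720703125), (28.26548194885254, 15.784601211547852), 46.00986862182617) 21.592053838442254
```

View pics/w6.png

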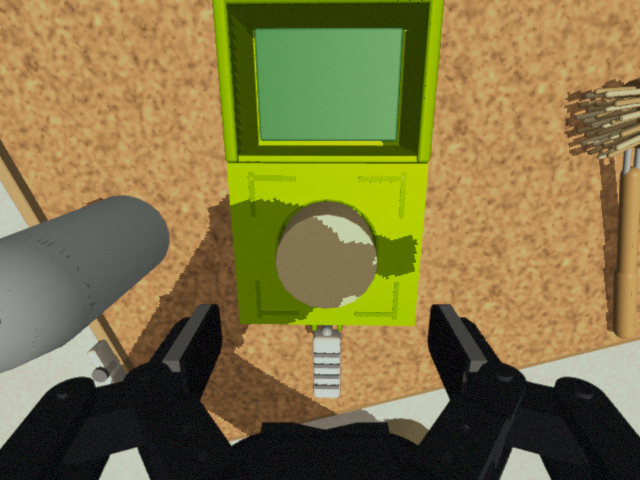

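Soap is at (326,256) below the gripper, the tab is still up at (327,363), and both bystanders are clear. The tips look about 33 mm behind the TCP when open, so I'll level the tool and descend with force checks.

Emit:
{"fn": "servo_tool", "kwargs": {
  "dp": [
    [0,0,-0.02],
    [0,0,-0.02],
    [-0.0005,0,-0.012],
    [0,0,0],
    [0,0,0]
  ],
  "turn": [
    [-0.01,0.01,0],
    [-0.006,0.008,0],
    [0,0,0],
    [0,0,0],
    [0,0,0]
  ],
  "fingers": [0.0854,0.0854,0.0854,0.0854,0.0854]
}}

```text
clock: 9.0
position: [575.0, 233.2, 111.5]
ee_rot: [0.987, -0.159, -0.002, 0.002]
contact_force: [0.0, -0.5, 0.1]
gripper_width: 85.7
```

Emit:
{"fn": "servo_tool", "kwargs": {
  "dp": [
    [0,0,-0.002],
    [0,0,-0.002],
    [0,0,-0.002],
    [0,0,-0.002],
    [0,0,0]
  ],
  "turn": [
    [0,0,0],
    [0,0,0],
    [0,0,0],
    [0,0,0],
    [0,0,0]
  ],
  "fingers": [0.0854,0.0854,0.0854,0.0854,0.0854]
}}

```text
clock: 9.62
position: [575.9, 233.6, 104.7]
ee_rot: [0.987, -0.159, -0.0, 0.001]
contact_force: [-0.1, 0.1, -0.3]
gripper_width: 85.6
```

```bash
python3 - <<'E'
from h import *
w,c=cam('wrist'); t,ct=cam('top'); s,cs=cam('side')
a=cv2.resize(s[95:215,240:360],(480,480),interpolation=3)
b=np.clip(w[180:420,170:490].astype(float)*1.4,0,255).astype(np.uint8); b=cv2.resize(b,(320,480)) if 0 else cv2.copyMakeBorder(b,0,240,0,0,0)
save('w7',np.hstack([a,b]))
print(proj(cs,[577,232,111.5]),proj(cs,[577,232,134.5]))
u=np.array([np.sin(np.radians(18.6)),np.cos(np.radians(18.6))])
for sgn in(1,-1):
  for r in (13,33): print(sgn,r,(proj(cs,[575.9+sgn*43*u[0],233.6+sgn*43*u[1],104.7+r])-[240,95])*4)
E
```

```text
[304.73954907 164.70879274] [304.63649478 156.91120617]
1 13 [245.23088599 232.38270861]
1 33 [244.74844731 205.3927729 ]
-1 13 [267.44463033 308.75241374]
-1 33 [267.16256411 281.26497836]
```

View pics/w7.png

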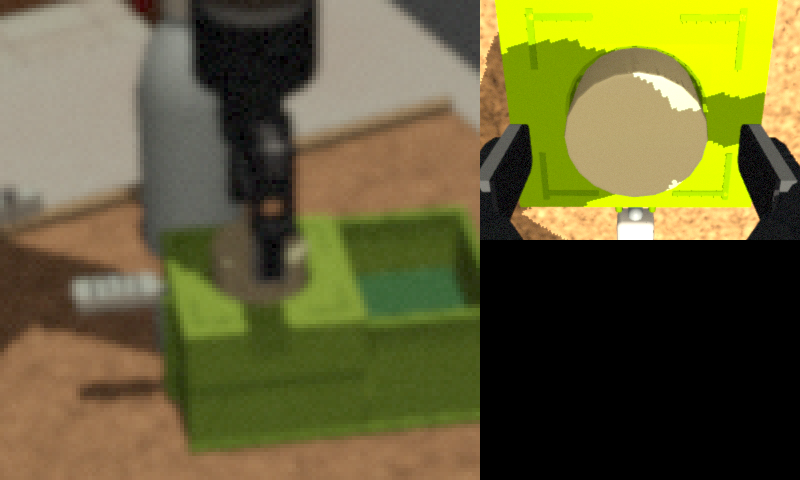

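The side view shows the near fingertip at crop (268,282). That matches tips about 33 mm behind the reported TCP when open, which the wrist view also gave, and not 13 mm. I'm going with the measured figure: TCP z≈88 for the grasp.

Emit:
{"fn": "servo_tool", "kwargs": {
  "dp": [
    [0.0015,-0.001,-0.006],
    [0,0,-0.006],
    [0,0,-0.004],
    [0,0,-0.001],
    [0,0,0]
  ],
  "turn": [
    [0,0,0],
    [0,0,0],
    [0,0,0],
    [0,0,0],
    [0,0,0]
  ],
  "fingers": [0.0854,0.0854,0.0854,0.0854,0.0854]
}}

```text
clock: 10.4
position: [577.5, 232.5, 86.2]
ee_rot: [0.987, -0.159, -0.001, 0.001]
contact_force: [0.2, 0.3, 0.1]
gripper_width: 85.4
```

Emit:
{"fn": "servo_tool", "kwargs": {
  "dp": [
    [0,0,0],
    [0,0,0],
    [0,0,0],
    [0,0,0],
    [0,0,0]
  ],
  "turn": [
    [0,0,0],
    [0,0,0],
    [0,0,0],
    [0,0,0],
    [0,0,0]
  ],
  "fingers": [0.075,0.068,0.056,0.05,0.05]
}}

```text
clock: 11.02
position: [579.2, 233.5, 89.5]
ee_rot: [0.987, -0.158, 0.002, -0.001]
contact_force: [-0.3, 0.0, 0.0]
gripper_width: 57.9
```

Emit:
{"fn": "servo_tool", "kwargs": {
  "dp": [
    [0,0,0],
    [0,0,0.006],
    [0,0,0.012],
    [0,0,0.02],
    [0,0,0.02]
  ],
  "turn": [
    [0,0,0],
    [0,0,0],
    [0,0,0],
    [0,0,0],
    [0,0,0]
  ],
  "fingers": [0.05,0.05,0.05,0.05,0.05]
}}

```text
clock: 11.65
position: [577.6, 232.4, 147.8]
ee_rot: [0.987, -0.159, -0.001, 0.001]
contact_force: [0.0, 0.9, -0.3]
gripper_width: 58.6
```

Emit:
{"fn": "servo_tool", "kwargs": {
  "dp": [
    [0,0,0.02],
    [0,0,0.01],
    [0,0,0],
    [0,0,0],
    [0,0,0]
  ],
  "turn": [
    [0,0,0],
    [0,0,0],
    [0,0,0],
    [0,0,0],
    [0,0,0]
  ],
  "fingers": [0.05,0.05,0.05,0.05,0.05]
}}

```text
clock: 12.28
position: [577.4, 232.4, 180.5]
ee_rot: [0.987, -0.159, -0.0, 0.0]
contact_force: [0.3, 0.5, -0.7]
gripper_width: 58.1
```

```bash
python3 - <<'E'
from h import *
w,c=cam('wrist'); s,cs=cam('side'); st=read_state(); print(st['position'],st['gripper_width'],st['contact_force'])
for n in('wrist','side'):
  print(n,[(np.round(b['box']).tolist(),round(b['score'],2)) for b in search_frame('soap_center',n)])
save('w8',np.hstack([cv2.resize(s[75:215,230:370],(420,420),interpolation=3),np.clip(w[140:420,180:470].astype(float)*1.4,0,255).astype(np.uint8).repeat(1,0) if 0 else cv2.resize(w[140:440,180:480],(420,420))[:, :380]]))
E
```

```text
[577.41019177 232.3988357  180.41953814] 58.70683511104088 [ 0.58807499  0.18783329 -1.2994284 ]
wrist [([284.0, 415.0, 38.0, 12.0], 0.68), ([244.0, 244.0, 160.0, 167.0], 0.66), ([365.0, 406.0, 40.0, 30.0], 0.63), ([561.0, 76.0, 76.0, 247.0], 0.38)]
side [([178.0, 210.0, 35.0, 35.0], 0.9), ([170.0, 183.0, 33.0, 31.0], 0.72), ([292.0, 117.0, 24.0, 26.0], 0.7), ([273.0, 222.0, 95.0, 46.0], 0.36)]
```

View pics/w8.png

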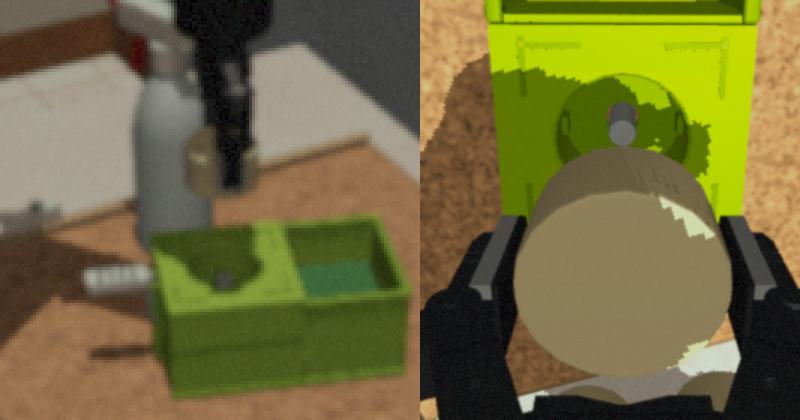

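The block is held upright and clear of the pocket, with the pin visible and still raised. Next I'll carry it to the rack.

Emit:
{"fn": "servo_tool", "kwargs": {
  "dp": [
    [0.002,-0.02,0.002],
    [0.004,-0.04,0],
    [0.004,-0.048,0],
    [0.004,-0.05,0],
    [0.004,-0.05,0]
  ],
  "turn": [
    [0,0,0],
    [0,0,0],
    [0,0,0],
    [0,0,0],
    [0,0,0]
  ],
  "fingers": [0.05,0.05,0.05,0.05,0.05]
}}

```text
clock: 13.1
position: [595.2, 18.6, 182.6]
ee_rot: [0.988, -0.156, 0.0, 0.001]
contact_force: [0.6, 1.0, -0.8]
gripper_width: 58.3
```

Emit:
{"fn": "servo_tool", "kwargs": {
  "dp": [
    [0.004,-0.05,0],
    [0.004,-0.05,0],
    [0.004,-0.045,0],
    [0.002,-0.02,0],
    [0,0,0]
  ],
  "turn": [
    [0,0,0],
    [0,0,0],
    [0,0,0],
    [0,0,0],
    [0,0,0]
  ],
  "fingers": [0.05,0.05,0.05,0.05,0.05]
}}

```text
clock: 13.72
position: [606.5, -160.1, 183.2]
ee_rot: [0.987, -0.16, 0.0, 0.001]
contact_force: [-0.4, 0.1, -0.9]
gripper_width: 58.2
```

```bash
python3 - <<'E'
from h import *
from scipy.spatial.transform import Rotation as R
C={};mm={}
for n in('wrist','side','top'):
  im,C[n]=cam(n)
  save('r_'+n,im)
  for q in ('rack_top','soap_center'):
    for g in regions_of(q,n):
      ys,xs=np.nonzero(g['region']); m=(xs.mean(),ys.mean())
      if g['score']<.4: continue
      P=np.array([atz(C[n],x,y,51.5)[:2] for x,y in zip(xs,ys)],np.float32); r=cv2.minAreaRect(P)
      print(n,q,round(g['score'],2),np.round(g['box']).astype(int),np.round(m,1), np.round(r[0],1),np.round(r[1],1),round(r[2],1))
s=read_state(); print(s['position'].round(1),s['gripper_width'],R.from_quat(s['ee_rot']).as_matrix()[:,2].round(3))
p=s['position']
for dz in (13,30,47): print(dz,proj(C['side'],p+[0,0,dz]),proj(C['top'],p+[0,0,dz]))
E
```

```text
wrist rack_top 0.8 [281  51 219 225] [390.3 166.3] [ 619.8 -222.7] [153.  111.8] 27.3
wrist soap_center 0.78 [247 247 155 162] [324.6 328.8] [ 493.5 -121.8] [148.7 180.9] 75.5
side rack_top 0.61 [386 258  79  71] [425.2 294.1] [ 620.3 -221.7] [160.9 117.5] 27.5
side soap_center 0.94 [171 183  29  30] [185.  197.6] [289.2 327.6] [120.6  78.1] 78.9
side soap_center 0.88 [393 201  20  31] [404.  216.1] [725.6   6.9] [115.1  42.9] 57.9
side soap_center 0.57 [175 211  36  35] [192.5 226.4] [267.7 212.2] [125.5  77.9] 76.4
top rack_top 0.78 [394 187  47  42] [416.7 209.3] [ 590.9 -238.4] [ 84.9 114.3] 24.2
top soap_center 0.87 [381 182  27  20] [391.7 190.8] [ 636.1 -171.8] [62.5 42.5] 63.7
top soap_center 0.83 [177 304  35  32] [193.4 320.8] [298.5 348.3] [77.  85.4] 1.6
top soap_center 0.64 [224 312  29  32] [236.4 328.1] [279.4 236.9] [71.1 79.9] 0.8
top soap_center 0.59 [220 205  24  48] [226.8 236.8] [536.4 260.7] [ 26.1 128. ] 69.9
[ 607.3 -156.9  183.5] 58.491939213891044 [ 0.001 -0.002 -1.   ]
13 [410.7125675  222.58388972] [392.86724815 187.54288041]
30 [411.7390583  215.86013055] [393.75860736 185.64553122]
47 [412.78754677 208.99228134] [394.67661639 183.69145518]
```

The rack measures 153×112 mm at z=51.5, centred at (619.8,−222.7) with yaw 27°; that matches the sizes given. Aligning and descending.

Emit:
{"fn": "servo_tool", "kwargs": {
  "dp": [
    [0.006,-0.03,0],
    [0.006,-0.03,-0.01],
    [0.001,-0.006,-0.03],
    [0,0,-0.03],
    [0,0,0]
  ],
  "turn": [
    [0,0,0],
    [0,0,0],
    [0,0,0],
    [0,0,0],
    [0,0,0]
  ],
  "fingers": [0.05,0.05,0.05,0.05,0.05]
}}

```text
clock: 14.8
position: [621.9, -222.4, 113.0]
ee_rot: [0.988, -0.155, 0.002, 0.001]
contact_force: [0.5, 0.7, -0.7]
gripper_width: 58.5
```

Emit:
{"fn": "servo_tool", "kwargs": {
  "dp": [
    [-0.001,0,-0.02],
    [0,0,-0.02],
    [0,0,-0.013],
    [0,0,-0.003],
    [0,0,0]
  ],
  "turn": [
    [0,0,0],
    [0,0,0],
    [0,0,0],
    [0,0,0],
    [0,0,0]
  ],
  "fingers": [0.05,0.05,0.05,0.05,0.05]
}}

```text
clock: 15.42
position: [626.0, -222.1, 63.0]
ee_rot: [0.988, -0.153, 0.008, 0.002]
contact_force: [0.1, -0.6, -0.4]
gripper_width: 58.4
```

Emit:
{"fn": "servo_tool", "kwargs": {
  "dp": [
    [0,0,-0.002],
    [0,0,-0.002],
    [0,0,-0.002],
    [0,0,-0.001],
    [0,0,0]
  ],
  "turn": [
    [0,0,0],
    [0,0,0],
    [0,0,0],
    [0,0,0],
    [0,0,0]
  ],
  "fingers": [0.05,0.05,0.05,0.05,0.05]
}}

```text
clock: 16.05
position: [627.1, -222.3, 57.6]
ee_rot: [0.988, -0.153, 0.009, 0.002]
contact_force: [0.4, 0.0, -1.1]
gripper_width: 58.1
```

Emit:
{"fn": "servo_tool", "kwargs": {
  "dp": [
    [-0.003,0,-0.003],
    [-0.003,0,-0.003],
    [0,0,-0.003],
    [0,0,-0.002],
    [0,0,0]
  ],
  "turn": [
    [0.003,0.009,0],
    [0.003,0.008,0],
    [0,0,0],
    [0,0,0],
    [0,0,0]
  ],
  "fingers": [0.05,0.05,0.05,0.05,0.05]
}}

```text
clock: 16.68
position: [620.5, -222.4, 45.5]
ee_rot: [0.988, -0.153, -0.0, 0.0]
contact_force: [0.7, 0.1, -0.9]
gripper_width: 58.4
```

Emit:
{"fn": "servo_tool", "kwargs": {
  "dp": [
    [0,0,-0.0015],
    [0,0,-0.0015],
    [0,0,-0.001],
    [0,0,0],
    [0,0,0]
  ],
  "turn": [
    [0,0,0],
    [0,0,0],
    [0,0,0],
    [0,0,0],
    [0,0,0]
  ],
  "fingers": [0.05,0.05,0.05,0.05,0.05]
}}

```text
clock: 17.3
position: [620.7, -222.4, 41.4]
ee_rot: [0.988, -0.153, -0.0, 0.0]
contact_force: [-0.6, 0.3, -1.5]
gripper_width: 57.9
```

Emit:
{"fn": "servo_tool", "kwargs": {
  "dp": [
    [0,0,-0.0015],
    [0,0,-0.001],
    [0,0,0],
    [0,0,0],
    [0,0,0]
  ],
  "turn": [
    [0,0,0],
    [0,0,0],
    [0,0,0],
    [0,0,0],
    [0,0,0]
  ],
  "fingers": [0.05,0.05,0.05,0.05,0.05]
}}

```text
clock: 17.92
position: [621.1, -222.4, 40.6]
ee_rot: [0.988, -0.153, 0.0, 0.001]
contact_force: [-0.5, 0.3, 1.4]
gripper_width: 58.6
```

Emit:
{"fn": "servo_tool", "kwargs": {
  "dp": [
    [0,0,-0.001],
    [0,0,-0.001],
    [0,0,0],
    [0,0,0],
    [0,0,0]
  ],
  "turn": [
    [0,0,0],
    [0,0,0],
    [0,0,0],
    [0,0,0],
    [0,0,0]
  ],
  "fingers": [0.05,0.05,0.05,0.05,0.05]
}}

```text
clock: 18.55
position: [621.2, -222.5, 40.6]
ee_rot: [0.988, -0.152, 0.001, 0.001]
contact_force: [-1.0, 0.3, 3.2]
gripper_width: 58.3
```

The block is seated: z has stopped at 40.6 and the force turned upward to +3.2 N. Releasing.

Emit:
{"fn": "servo_tool", "kwargs": {
  "dp": [
    [0,0,0],
    [0,0,0],
    [0,0,0],
    [0,0,0],
    [0,0,0]
  ],
  "turn": [
    [0,0,0],
    [0,0,0],
    [0,0,0],
    [0,0,0],
    [0,0,0]
  ],
  "fingers": [0.065,0.075,0.0854,0.0854,0.0854]
}}

```text
clock: 19.18
position: [621.3, -222.6, 39.5]
ee_rot: [0.988, -0.152, 0.001, 0.001]
contact_force: [0.6, -0.1, 0.0]
gripper_width: 85.5
```

Emit:
{"fn": "servo_tool", "kwargs": {
  "dp": [
    [0,0,0],
    [0,0,0.02],
    [0,0,0.05],
    [0,0,0.05],
    [0,0,0.04]
  ],
  "turn": [
    [0,0,0],
    [0,0,0],
    [0,0,0],
    [0,0,0],
    [0,0,0]
  ],
  "fingers": [0.0854,0.0854,0.0854,0.0854,0.0854]
}}

```text
clock: 19.8
position: [617.7, -222.0, 199.0]
ee_rot: [0.988, -0.153, -0.005, 0.001]
contact_force: [0.5, 0.8, -0.8]
gripper_width: 85.8
```

```bash
python3 - <<'E'
from h import *
w,c=cam('wrist'); s,cs=cam('side'); print(read_state()['position'])
print([proj(c,[620,-222.5,z]) for z in(51.5,85.5)])
for n in('wrist','side'):
  print(n,[(np.round(b['box']).tolist(),round(b['score'],2)) for b in search_frame('soap_center',n)])
save('w9',np.hstack([cv2.resize(s[210:350,370:510],(400,400),interpolation=3),cv2.resize(w[60:440,140:520],(400,400))]))
E
```

```text
[ 620.48771907 -222.87416134  203.42450682]
[array([323.84754384, 203.59166279]), array([323.86450673, 214.59130927])]
wrist [([286.0, 172.0, 74.0, 80.0], 0.63)]
side [([177.0, 209.0, 34.0, 36.0], 0.95), ([170.0, 181.0, 33.0, 34.0], 0.92), ([414.0, 267.0, 31.0, 33.0], 0.68), ([258.0, 146.0, 109.0, 63.0], 0.4)]
```

View pics/w9.png

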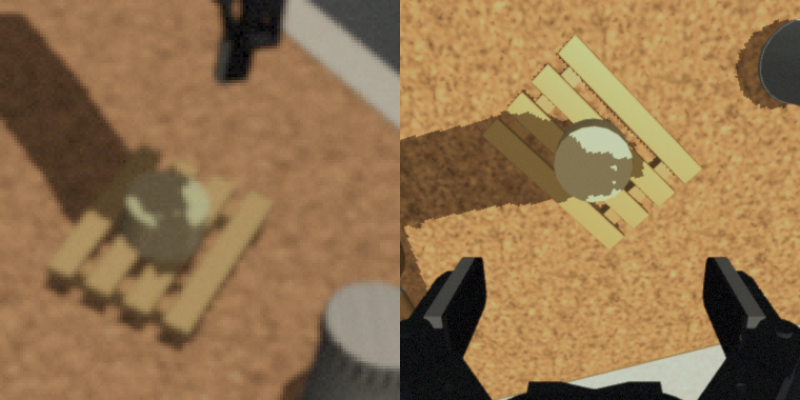

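The soap lies flat at the middle of the rack, let go: wrist crop (593,163), side crop (165,215). Next I'll return to the tab with the fingers shut and push it down.

Emit:
{"fn": "servo_tool", "kwargs": {
  "dp": [
    [-0.005,0.02,0],
    [-0.013,0.045,0],
    [-0.014,0.052,0],
    [-0.014,0.052,0],
    [-0.014,0.052,0]
  ],
  "turn": [
    [0,0,0],
    [0,0,0],
    [0,0,0],
    [0,0,0],
    [0,0,0]
  ],
  "fingers": [0.06,0.03,0.0,0.0,0.0]
}}

```text
clock: 20.62
position: [550.3, 5.3, 188.7]
ee_rot: [0.988, -0.156, -0.012, 0.001]
contact_force: [0.7, 0.3, 0.2]
gripper_width: 0.2
```

Emit:
{"fn": "servo_tool", "kwargs": {
  "dp": [
    [-0.014,0.052,0],
    [-0.014,0.052,0],
    [-0.014,0.052,0],
    [-0.01,0.04,0],
    [0,0,0]
  ],
  "turn": [
    [0,0,0],
    [0,0,0],
    [0,0,0],
    [0,0,0],
    [0,0,0]
  ],
  "fingers": [0.0,0.0,0.0,0.0,0.0]
}}

```text
clock: 21.25
position: [487.5, 211.7, 182.3]
ee_rot: [0.988, -0.152, -0.017, 0.005]
contact_force: [0.8, 0.2, 0.1]
gripper_width: 0.0
```

Emit:
{"fn": "servo_tool", "kwargs": {
  "dp": [
    [0.001,0.025,0],
    [0.001,0.02,0],
    [0,0.005,0],
    [0,0,0],
    [0,0,0]
  ],
  "turn": [
    [0.002,-0.018,0],
    [0.002,-0.015,0],
    [0,0,0],
    [0,0,0],
    [0,0,0]
  ],
  "fingers": [0,0,0,0,0]
}}

```text
clock: 21.88
position: [485.4, 260.0, 178.1]
ee_rot: [0.988, -0.152, -0.005, 0.004]
contact_force: [-0.1, 1.1, -0.9]
gripper_width: 0.1
```

```bash
python3 - <<'E'
from h import *
w,c=cam('wrist'); s=read_state(); print(s['position'],s['ee_rot'])
for g in regions_of('tab','wrist')[:2]:
    ys,xs=np.nonzero(g['region']); P=np.array([atz(c,x,y,114.5)[:2] for x,y in zip(xs,ys)],np.float32); print(g['score'],g['box'],cv2.minAreaRect(P))
E
```

```text
[485.4958033  259.92655429 178.18436792] [ 0.98837966 -0.1518749  -0.00448627  0.00441875]
0.94 [304.6, 75.4, 32.7, 195.1] ((524.0746459960938, 250.05044555664062), (20.949283599853516, 123.16220092773438), 71.00357055664062)
```

Emit:
{"fn": "servo_tool", "kwargs": {
  "dp": [
    [0.004,0.002,-0.025],
    [0.002,0,-0.025],
    [0,0,-0.018],
    [0,0,0],
    [0,0,0]
  ],
  "turn": [
    [0.004,-0.007,0],
    [0,0,0],
    [0,0,0],
    [0,0,0],
    [0,0,0]
  ],
  "fingers": [0,0,0,0,0]
}}

```text
clock: 22.6
position: [493.5, 260.5, 110.7]
ee_rot: [0.988, -0.153, 0.0, 0.0]
contact_force: [0.2, -0.5, 0.9]
gripper_width: -0.4
```

Emit:
{"fn": "servo_tool", "kwargs": {
  "dp": [
    [0,0,-0.004],
    [0,0,-0.004],
    [0,0,-0.004],
    [0,0,-0.004],
    [0,0,0]
  ],
  "turn": [
    [0,0,0],
    [0,0,0],
    [0,0,0],
    [0,0,0],
    [0,0,0]
  ],
  "fingers": [0,0,0,0,0]
}}

```text
clock: 23.22
position: [494.5, 261.3, 95.9]
ee_rot: [0.988, -0.153, 0.002, -0.001]
contact_force: [-0.1, 0.5, -0.1]
gripper_width: 0.2
```

Emit:
{"fn": "servo_tool", "kwargs": {
  "dp": [
    [-0.003,0,-0.004],
    [0,0,-0.005],
    [0,0,-0.005],
    [0,0,-0.005],
    [0,0,-0.002]
  ],
  "turn": [
    [0,0,0],
    [0,0,0],
    [0,0,0],
    [0,0,0],
    [0,0,0]
  ],
  "fingers": [0,0,0,0,0]
}}

```text
clock: 23.85
position: [492.6, 261.9, 75.2]
ee_rot: [0.988, -0.153, 0.003, -0.002]
contact_force: [-0.4, -0.6, 3.7]
gripper_width: 0.2
```

Contact at 3.7 N matches the guide friction, so the rod is moving. Continuing to the lower stop.

Emit:
{"fn": "servo_tool", "kwargs": {
  "dp": [
    [0,0,-0.003],
    [0,0,-0.003],
    [0,0,-0.003],
    [0,0,-0.003],
    [0,0,-0.003]
  ],
  "turn": [
    [0,0,0],
    [0,0,0],
    [0,0,0],
    [0,0,0],
    [0,0,0]
  ],
  "fingers": [0,0,0,0,0]
}}

```text
clock: 24.48
position: [492.7, 262.1, 68.6]
ee_rot: [0.989, -0.151, 0.004, -0.002]
contact_force: [-7.2, -3.2, 20.3]
gripper_width: 0.3
```

Emit:
{"fn": "servo_tool", "kwargs": {
  "dp": [
    [0,0,-0.001],
    [0,0,0.01],
    [0,0,0.03],
    [-0.03,0.02,0.045],
    [-0.04,0.03,0.03]
  ],
  "turn": [
    [0,0,0],
    [0,0,0],
    [0,0,0],
    [0,0,0],
    [0,0,0]
  ],
  "fingers": [0,0,0,0,0]
}}

```text
clock: 25.1
position: [420.0, 309.7, 182.8]
ee_rot: [0.988, -0.154, 0.001, 0.002]
contact_force: [-0.0, 1.4, 0.5]
gripper_width: -0.1
```

Emit:
{"fn": "servo_tool", "kwargs": {
  "dp": [
    [-0.04,0.03,0.03],
    [-0.04,0.03,0.01],
    [-0.02,0.02,0],
    [0,0,0],
    [0,0,0]
  ],
  "turn": [
    [0,0,0],
    [0,0,0],
    [0,0,0],
    [0,0,0],
    [0,0,0]
  ],
  "fingers": [0,0,0,0,0]
}}

```text
clock: 25.72
position: [314.3, 393.3, 226.4]
ee_rot: [0.988, -0.153, 0.001, -0.001]
contact_force: [0.2, -0.8, -0.7]
gripper_width: 0.0
```

```bash
python3 - <<'E'
from h import *
ims={}
for n in('top','side'):
  ims[n],c=cam(n)
  for q in('tab','soap_center','rack_top'):
    for g in regions_of(q,n):
      ys,xs=np.nonzero(g['region']); print(n,q,round(g['score'],2),np.round(g['box']).astype(int),round(xs.mean(),1),round(ys.mean(),1))
print(read_state()['position'],read_state()['contact_force'])
a=cv2.imread('pics/side0.png')[:,:,::-1]
save('w10',np.hstack([cv2.resize(x[y:y+90,u:u+90],(266,400),interpolation=3) if 0 else cv2.resize(x[y:y+90,u:u+90],(266,266),interpolation=3) for x,y,u in[(a,140,250),(ims['side'],140,250),(ims['side'],245,380)]]))
E
```

```text
top tab 0.74 [218 208  25  46] 227.9 240.9
top soap_center 0.8 [400 182  27  27] 412.6 194.3
top soap_center 0.72 [175 304  35  32] 193.6 320.9
top soap_center 0.57 [223 313  32  32] 236.3 328.8
top rack_top 0.81 [381 162  61  67] 411.1 197.1
side tab 0.5 [259 174  25  18] 271.1 178.4
side soap_center 0.98 [170 183  32  29] 185.1 197.6
side soap_center 0.6 [411 268  34  32] 426.8 284.7
side soap_center 0.6 [177 210  36  34] 192.5 226.2
side rack_top 0.86 [386 260  80  69] 425.1 298.3
side rack_top 0.5 [259 174  24  13] 269.4 177.4
[314.73379347 393.38399057 226.57586562] [0.0717438  0.22025416 0.0762807 ]
```

View pics/w10.png

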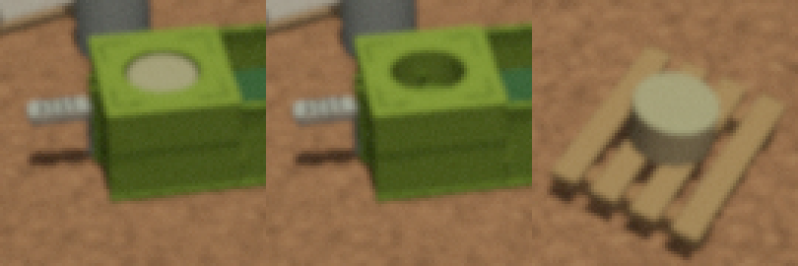

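The tab is back where it was at the start (side 178 vs 177.5 px), the pocket is empty, and the block lies flat on the rack. Handing in.

```bash
python3 -c "
from bench import *
print(job_done())"
```

```text
the job is handed in; nothing more can be done
None
```

The job is handed in at about 26 s on the clock, well under the 58 s limit; no verdict was reported. I pinched the white tab and raised the rod about 28 mm to its top stop. Then I lifted the loosened block out, set it on the rack, let go, and pushed the tab back down with shut fingers.

**Last checks:**
- **Rod:** pushing the tab down ended at a hard stop at about 20 N, well above the 3.5 N of guide friction. In the side view the tab is within 1 px of its starting height (178.4 against 177.5 px).
- **Soap:** it lies flat near the middle of the rack, let go. I placed it at about (621, −222) mm against a measured rack centre of (620, −223) mm.
- **Robot:** it has withdrawn and touches nothing.
- **Bystanders:** my path kept clear of the tin, the spray bottle and the brush. I did not measure them again at the end.

**Disagreements:**
- **Fingertips:** they sit about 20 mm farther back from the reported tool point than the text says. The wrist and side views agreed on this, and the late contact when pushing the tab fits, so I used the measured value.
- **Gripper opening:** it read about 2 mm less than the given sizes, on both the tab and the soap.
- **Tool drift:** the tool drifted a few millimetres and up to 0.035 rad during moves, and I corrected it on the way.

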